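Put the hair clip away and click the jar shut

ROBOT

A 6-joint arm with a two-finger parallel gripper is mounted at the origin on the work surface. World frame = base frame: x ahead of the robot, y to its left, z up, the work surface at z = 0. Lengths are in m, angles in rad, forces in N, time in s.
With the tool pointing down it reaches from about 0.275 to 0.825 m from the base axis. Payload 4.9 kg.
Tool frame: the origin (TCP) lies midway between the tips of the shut fingers; the grasp point (between the pads) lies 19 mm behind it (bot.grip_depth is the distance from the TCP to the grasp point, in m); y points along the fingers, x is the direction in which the jaws open and shut, and the axes are right-handed (so a half turn about y gives the same grasp; the last joint's range is limited). The gripper opens to 85 mm and grips with 20 to 120 N. Pads are 22 mm wide; open, the fingers measure 114 mm over their backs; the gripper's body (76 mm by 85 mm) begins 54 mm behind the grasp point. The pads swing forward as they close: fully open they stand 13 mm farther back than shut.
Start: joints at [-1.41, 0.326, -0.193, 1.052, 0, 1.437], TCP at [0.16, -0.526, 0.203] pointing down, gripper open.
Joint ranges: [-2.65, 2.65], [-0.97, 1.79], [-1.3, 1.35], [-1.93, 2.1], [-1.47, 1.37], [-3.14, 3.14]. Speed limits (rad/s): [2.57, 2.57, 3.14, 3.14, 3.14, 3.14].

INTERFACE

Orientations are given as a unit quaternion [w, x, y, z].
In Python, from cell import bot gives the robot as it stands. Calls block until the motion is done:
- bot.move_pose(position, orientation): joint-space move of the TCP to a pose.
- bot.move_linear(position, speed=0.15, rotation=None, until_force=None): straight line of the TCP; rotation=None keeps the orientation; speed is the mean speed in m/s. With until_force (N) it stops when the force on the tool has changed by that much, and returns True; else False.
- bot.goto_joints(angles): joint-space move.
- bot.set_gripper(opening, grasp_force=None): opening from 0.0 (shut) to 1.0 (fully open); grasp_force is the grip in N (None keeps the last); returns when the fingers have stopped.
- bot.wait(seconds).
- bot.solve_ik(position, orientation): joint angles nearest the present ones, or None.
- bot.camera(name): name is "side" or "top" or "wrist"; returns the picture (384x512x3 uint8, red, green, blue); there is no depth.
- bot.calibration(name): a dict with "mtx" (3x3 intrinsics, pixels), "extrinsics" (4x4, takes a point from world to camera coordinates); the wrist camera has in their place "hand_eye" (4x4, takes a point from camera to tool coordinates, whose origin is the TCP and whose axes are the tool frame's). Camera axes: x right, y down, z forward; pixel columns grow to the right and rows downward; lengths in m; the calibration is good to about 2 mm. A picture is of the moment at which its call begins: read the wrist's pose just before it. calibration takes no time and is no camera call.
A pose or a line that the arm cannot do raises bot.PlanningError and nothing moves.
- bot.close_job(): hands the job in, once; it reports no verdict.
Trained networks look in the newest picture that a camera, given by its name, has taken for a name from the list of things; names that differ only in an ending like _2 or _b are one class to them, and where a whole thing is asked for, a point or a joint stands for the part that bears it (a point fixed in the world has none). Each returns a list of dicts, best first, with "confidence" (0 to 1); they miss things now and then, are a little off and sometimes report something else, mostly with a low value. They report only what shows in the picture. A call takes as long as a camera call. They do not tell look-alikes from the thing itself.
- bot.search_frame(camera, thing): "bbox" ([left, top, width, height] in pixels, round what is visible of it).
Readings, each from a call of its own:
- bot.read_clock(): time.
- bot.read_joint_positions(): joint angles.
- bot.read_joint_vel(): joint speeds.
- bot.read_joint_efforts(): joint torques, N m.
- bot.read_position(): TCP position.
- bot.read_tool_rot(): TCP orientation.
- bot.read_ft_force(): force on the tool from outside, world axes, zero at the start.
- bot.read_moment(): the same for the moment, N m.
- bot.read_gripper_width(): opening from 0.0 (shut) to 1.0 (fully open).
Only numpy, scipy, OpenCV 4.12 (cv2) and the standard library are available. Lean on these libraries where they do the work, as an engineer would, in place of code of your own. Each camera call takes 0.05 s, during which the arm holds its last target. There are 200 camera calls.

TASK

Put the black hair clip into the frosted glass jar, swing the jar's lid over and press down gently on the springy tongue at the lid's front until the catch clicks and the lid stays fully shut, easing off as soon as it has clicked. It is glass, so never press hard, and leave the other things on the shelf where they are.

Things in the scene. Friction and masses are not known exactly. Their poses are not given: they have to be found in the camera images.
- jar: frosted glass jar, 120 mm across (inside 112), 75 mm high, inner floor at 6 mm, fixed to the shelf with putty; origin under its centre, z up, x towards the lid's hinge, so catch and tongue are on its -x side. More than 20 N from the robot on jar, lid or tongue could break it; once the lid has snapped shut no more than 9 N may press on it
- jar_mouth (a point): centre of the jar's mouth, level with its rim, 75 mm above the shelf
- lid_hinge (a point): on the hinge axis of the lid (axis along the jar's y), at x +68, z 78 mm of the jar. The hinge is stiff: the lid stays at any angle, and moving it takes about 2 N at its front edge. It starts standing open, 1.6 to 1.85 rad up from shut
- lid_front (a point): point on the top face of the lid, a glass disc 120 mm across and 8 mm thick, at its front edge, 128 mm from the hinge; with the lid snapped shut it is at x -60, z 84 mm of the jar. Let down but not latched, the lid stops on the catch with this point 6 to 7 mm higher
- tongue_root_mid (a point): root of the springy chrome tongue, on the lid's middle plane; the tongue runs 46 mm on from here, away from the hinge (lid shut: from x -74 to x -120, z 80 mm of the jar), 26 mm wide, 4 mm thick. It may be bent up or down by up to 0.2 rad, tip up to 9 mm off the lid's plane; this is not measured. It gives about 1 mm per 1.5 N at 10 mm from its tip
- jar_catch (a point): sprung chrome catch on the jar's front, 66 mm up. To latch, the unlatched lid must be pushed through it: near the tongue's tip the force climbs within a few mm to a peak of about 8 to 12 N, then drops suddenly as the lid snaps home and holds itself. A push nearer the hinge needs more force
- hair_clip: black plastic claw hair clip lying on its teeth, 58 mm long along its x, 18 mm wide along its y, 24 mm high (its top 8 mm only 40 mm long), 30 g; origin under its centre
- pill_organizer: bystander: pink seven-day pill organizer, 150 x 34 x 23 mm, long side along its x; origin under its centre
- nail_file: bystander: chrome nail file lying flat, about 170 x 14 x 6 mm along its x; origin under its middle
- brush_holder: bystander: grey silicone make-up brush holder, 76 mm across, 85 mm high, with brushes standing up to 200 mm; origin under its centre
- cream_jar: bystander: small closed white cream jar, 60 mm across, 38 mm high; origin under its centre
- candle: bystander: candle in an amber glass, 70 mm across, 60 mm high; origin under its centre
- bud_box: bystander: closed clear box of cotton buds with a white lid, 79 x 59 x 50 mm; origin under its centre
Things that resemble listed ones, but are neither listed nor needed, are in the scene too. Leave any orange or pink look-alike of the hair_clip alone.

How it is judged:
By the outcome, as a careful person would: the job done as asked, in the order asked, and still so for the second after the job is handed in, with the robot touching nothing.
It also fails if it takes over 66 s, if anything falls off the work surface, if the arm or the gripper's body presses on something with over 40 N, if the wrist force passes 120 N, or if a joint passes its speed limit or range.

## Working session

There is one attempt and no reset: what is moved stays moved. The work goes in short steps, each a Python script; the robot and the scene stay as the last script left them, time stands still between calls to the robot, and variables do not carry over. Pictures are saved under pics/ and viewed, about 8 in all and at most 12, crops included, and the job is handed in when it is done.

```bash
ls; mkdir -p pics; cat > h.py <<'E'
import numpy as np, cv2
from cell import bot
from scipy.spatial.transform import Rotation as R
def snap(name,fn=None):
    im=bot.camera(name)
    if fn: cv2.imwrite('pics/'+fn,im[:,:,::-1])
    return im
def cam(name):
    c=bot.calibration(name); K=np.array(c['mtx'])
    if name=='wrist':
        q=bot.read_tool_rot(); T=np.eye(4); T[:3,:3]=R.from_quat([q[1],q[2],q[3],q[0]]).as_matrix(); T[:3,3]=bot.read_position()
        return K,np.linalg.inv(T@np.array(c['hand_eye']))
    return K,np.array(c['extrinsics'])
def proj(K,E,P):
    P=np.atleast_2d(P); c=P@E[:3,:3].T+E[:3,3]; u=c@K.T
    return u[:,:2]/u[:,2:]
def onplane(K,E,uv,z):
    d=E[:3,:3].T@np.linalg.solve(K,[uv[0],uv[1],1]); o=-E[:3,:3].T@E[:3,3]
    return o+d*(z-o[2])/d[2]
def Q(M): q=R.from_matrix(M).as_quat(); return [q[3],q[0],q[1],q[2]]
E
python3 - <<'E'
from h import *
a=snap('top','top1.png');b=snap('side','side1.png')
cv2.imwrite('pics/both1.png',cv2.resize(np.vstack([a,b])[:,:,::-1],(450,600)) if 0 else np.hstack([a,b])[:,:,::-1])
for n in ['top','side']:
    K,E=cam(n); print(n,K[0,0],'pos',(-E[:3,:3].T@E[:3,3]).round(3),'fwd',E[2,:3].round(2))
    for t in ['jar','hair_clip','lid_front','jar_catch','tongue_root_mid','pill_organizer','nail_file','brush_holder','cream_jar','candle','bud_box']:
        print(t,[(np.round(d['bbox']).astype(int).tolist(),round(d['confidence'],2)) for d in bot.search_frame(n,t)][:4])
print(bot.read_tool_rot(),bot.read_clock())
E
```

```text
pics
top 368.5460275476876 pos [0.424 0.001 1.   ] fwd [ 0.12 -0.01 -0.99]
jar []
hair_clip [([186, 202, 12, 24], 0.7), ([143, 240, 18, 13], 0.69), ([143, 203, 26, 17], 0.65)]
lid_front [([236, 128, 46, 45], 0.87)]
jar_catch [([234, 130, 53, 96], 0.88)]
tongue_root_mid [([234, 130, 51, 40], 0.67)]
pill_organizer [([323, 207, 18, 54], 0.85)]
nail_file [([240, 110, 10, 38], 0.45)]
brush_holder [([352, 140, 52, 35], 0.55)]
cream_jar [([124, 148, 23, 21], 0.77)]
candle [([87, 216, 38, 29], 0.96)]
bud_box [([374, 231, 30, 30], 0.9)]
side 385.59729608386175 pos [0.256 0.662 0.773] fwd [ 0.28 -0.65 -0.7 ]
jar [([215, 114, 74, 100], 0.72), ([289, 155, 50, 17], 0.49), ([150, 270, 30, 34], 0.31)]
hair_clip [([227, 274, 14, 22], 0.74), ([267, 287, 9, 25], 0.59)]
lid_front [([213, 114, 30, 67], 0.68)]
jar_catch []
tongue_root_mid [([290, 155, 51, 18], 0.74), ([215, 114, 25, 68], 0.61), ([213, 113, 80, 100], 0.5)]
pill_organizer [([288, 153, 52, 22], 0.8)]
nail_file [([176, 183, 57, 24], 0.82)]
brush_holder [([255, 78, 26, 64], 0.76), ([213, 114, 82, 100], 0.31)]
cream_jar [([151, 270, 29, 32], 0.73)]
candle [([211, 312, 42, 50], 0.69)]
bud_box [([325, 123, 25, 24], 0.9)]
[-0.56800232  0.56800913 -0.42114232  0.42116285] 1.2
```

View pics/top1.png

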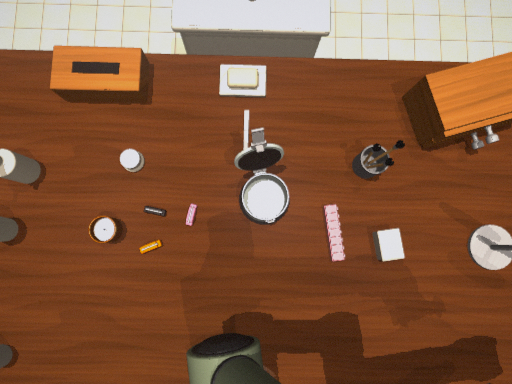

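View pics/side1.png

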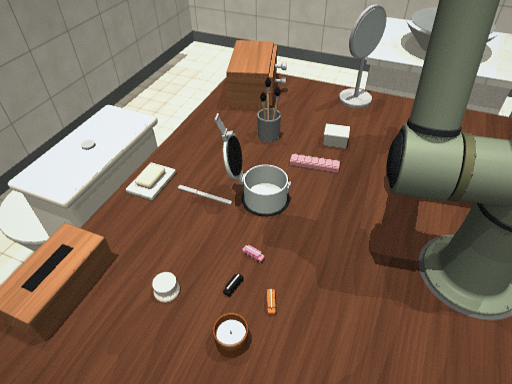

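The top view shows the black clip at about (155,211), with the pink and orange look-alikes at (191,214) and (150,246). The jar is at (265,198), its catch at (270,220), and the lid stands open up-image with the tongue at (258,137). In the side view, the black clip is at (233,285) and the jar at (266,188). Next I'll look from close up with the wrist camera.

```bash
cat >> h.py <<'E'
def blob(im,box,thr):
    l,t,w,h=box; g=im[t:t+h,l:l+w].max(2); m=(g<thr).astype(np.uint8)
    n,lab,st,ce=cv2.connectedComponentsWithStats(m)
    k=1+np.argmax(st[1:,4]); c=cv2.findContours((lab==k).astype(np.uint8),cv2.RETR_EXTERNAL,cv2.CHAIN_APPROX_NONE)[0][0]
    r=cv2.minAreaRect(c); p=cv2.boxPoints(r)+[l,t]; return np.array(r[0])+[l,t],p,st[k,4]
def down(yaw): # tool y down; tool x (jaw direction) at yaw in world
    x=np.array([np.cos(yaw),np.sin(yaw),0]); y=np.array([0,0,-1.]); return np.column_stack([x,y,np.cross(x,y)])
E
python3 - <<'E'
from h import *
import sys
q=bot.read_tool_rot(); print(R.from_quat([q[1],q[2],q[3],q[0]]).as_matrix().round(2).tolist())
print('handeye',np.array(bot.calibration('wrist')['hand_eye']).round(3).tolist())
T=cv2.imread('pics/top1.png'); K,E=cam('top')
c,p,a=blob(T,(138,200,34,22),45); print(c,p.tolist(),a,onplane(K,E,c,.015)); 
S=cv2.imread('pics/side1.png'); Ks,Es=cam('side')
c2,p2,a2=blob(S,(215,268,36,32),45); print(c2,a2,onplane(Ks,Es,c2,.013))
for uv in [(265,198),(262,172),(270,220)]: print(uv,onplane(K,E,uv,.075).round(3))
jar=onplane(K,E,(265,198),.075); 
# view pose of the jar
for yaw in [0,np.pi/2,np.pi,-np.pi/2]:
    for pos in [jar+[-.06,0,.27],onplane(K,E,c,.2)]:
        print(yaw,pos.round(3),np.round(bot.solve_ik(list(pos),Q(down(yaw))),2) if bot.solve_ik(list(pos),Q(down(yaw))) is not None else None)
E
```

```text
[[0.29, 0.0, 0.96], [-0.96, -0.0, 0.29], [0.0, -1.0, 0.0]]
handeye [[1.0, 0.001, -0.001, 0.0], [0.001, -0.261, 0.965, -0.17], [0.001, -0.965, -0.261, 0.067], [0.0, 0.0, 0.0, 1.0]]
[165.  210.5] [[165.0, 211.0], [165.0, 211.0], [165.0, 210.0], [165.0, 210.0]] 2 [0.49758197 0.21839852 0.015     ]
[233.50000381 285.5       ] 144 [0.49255501 0.2500486  0.013     ]
(265, 198) [ 0.53  -0.045  0.075]
(262, 172) [ 0.597 -0.036  0.075]
(270, 220) [ 0.475 -0.058  0.075]
0 [ 0.47  -0.045  0.345] [-0.25  0.12 -0.1   1.35  0.    1.32]
0 [0.484 0.178 0.2  ] [ 0.21  0.26 -0.29  1.02  0.    1.78]
1.5707963267948966 [ 0.47  -0.045  0.345] [-0.25  0.12 -0.1   1.35  0.   -0.25]
1.5707963267948966 [0.484 0.178 0.2  ] [ 0.21  0.26 -0.29  1.02  0.    0.21]
3.141592653589793 [ 0.47  -0.045  0.345] [-0.25  0.12 -0.1   1.35  0.   -1.82]
3.141592653589793 [0.484 0.178 0.2  ] [ 0.21  0.26 -0.29  1.02  0.   -1.36]
-1.5707963267948966 [ 0.47  -0.045  0.345] [-0.25  0.12 -0.1   1.35  0.    2.89]
-1.5707963267948966 [0.484 0.178 0.2  ] [ 0.21  0.26 -0.29  1.02  0.   -2.93]
```

```bash
python3 - <<'E'
from h import *
bot.move_pose([.44,-.045,.36],Q(down(np.pi/2)))
K,E=cam('wrist'); a=snap('wrist','w_jar.png'); np.savez('wj.npz',K=K,E=E)
print('clock',bot.read_clock())
bot.move_pose([.45,.235,.25],Q(down(np.pi/2)))
K,E=cam('wrist'); b=snap('wrist','w_clip.png'); np.savez('wc.npz',K=K,E=E)
print('clock',bot.read_clock(), [(np.round(d['bbox']).tolist(),d['confidence']) for d in bot.search_frame('wrist','hair_clip')])
E
```

```text
clock 3.325
clock 4.525 [([241.0, 184.0, 40.0, 22.0], 0.94), ([246.0, 116.0, 37.0, 26.0], 0.92), ([185.0, 170.0, 18.0, 37.0], 0.74)]
```

View pics/w_jar.png

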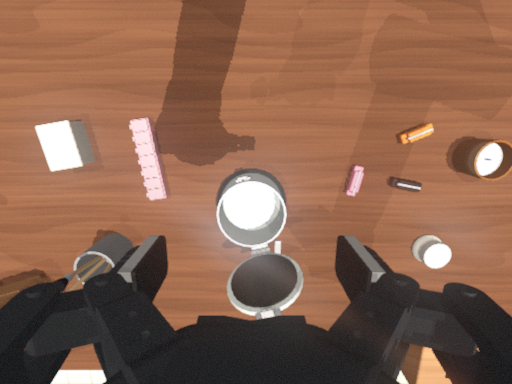

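View pics/w_clip.png

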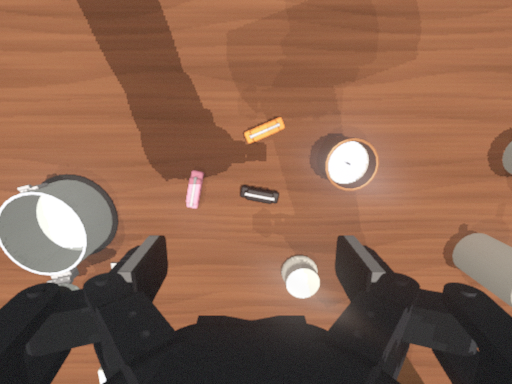

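In the jar close-up, the rim centre is near (251,211), the hinge near (260,247) and the lid and tongue lie below them at (265,283) and (267,314). In the clip close-up, the black clip is centred at (259,194) with its long axis about 12° off horizontal. I'll measure both and check the jar with a model overlay.

```bash
cat > ov.py <<'E'
from h import *
def jarT(x,y,yaw): T=np.eye(4); T[:3,:3]=R.from_euler('z',yaw).as_matrix(); T[:3,3]=[x,y,0]; return T
def ap(T,P): return np.atleast_2d(P)@T[:3,:3].T+T[:3,3]
t=np.linspace(0,2*np.pi,80)
def circ(r,z): return np.c_[r*np.cos(t),r*np.sin(t),0*t+z]
def lidpts(th,P): # P in jar coords, lid shut -> rotated open by th
    h=np.array([.068,0,.078]); d=np.atleast_2d(P)-h
    c,s=np.cos(th),np.sin(th)
    # -x dir goes to up (+z)
    return h+np.c_[d[:,0]*c+d[:,2]*s, d[:,1], -d[:,0]*s+d[:,2]*c]
def overlay(im,K,E,box,z,x,y,yaw,th):
    l,tp,w,h=box; T=jarT(x,y,yaw)
    c=cv2.resize(im[tp:tp+h,l:l+w],None,fx=z,fy=z,interpolation=cv2.INTER_CUBIC)
    def pl(P,col): cv2.polylines(c,[np.round((proj(K,E,ap(T,P))-[l-.5,tp-.5])*z).astype(np.int32)],False,col,1)
    pl(circ(.06,.075),(0,255,0)); pl(circ(.06,0),(0,160,0)); pl([[-.06,0,.066],[.068,0,.078]],(255,0,255))
    pl(lidpts(th,circ(.06,.084)+[0,0,0]),(0,255,255))
    pl(lidpts(th,[[-.074,-.013,.08],[-.12,-.013,.08],[-.12,.013,.08],[-.074,.013,.08]]),(255,255,0))
    return c
E
python3 - <<'E'
from ov import *
W=np.load('wc.npz'); im=cv2.imread('pics/w_clip.png'); K,E=W['K'],W['E']
l,t0,w,h=234,178,52,32
sub=im[t0:t0+h,l:l+w].astype(int); m=((sub.max(2)-sub.min(2))<22).astype(np.uint8)
n,lab,st,ce=cv2.connectedComponentsWithStats(m); k=1+np.argmax(st[1:,4])
cn=cv2.findContours((lab==k).astype(np.uint8),0,1)[0][0]; r=cv2.minAreaRect(cn); p=cv2.boxPoints(r)+[l,t0]
P=np.array([onplane(K,E,q,.016) for q in p]); e=[P[1]-P[0],P[2]-P[1]]; e.sort(key=np.linalg.norm)
print('clip',P.mean(0),[np.linalg.norm(v) for v in e],'axis yaw',np.arctan2(e[1][1],e[1][0]))
# cross-check other cams
C=np.array([*P.mean(0)[:2],.014]); print(proj(*cam('top'),C),proj(*cam('side'),C))
J=np.load('wj.npz'); a=onplane(J['K'],J['E'],(251,211),.075); hg=onplane(J['K'],J['E'],(260,247),.078); ct=onplane(J['K'],J['E'],(243,177),.07)
print('jar',a,hg,ct); yaw=np.arctan2(*(hg-ct)[[1,0]]); print(yaw)
x=.532;y=-.046
A=overlay(cv2.imread('pics/w_jar.png'),J['K'],J['E'],(205,160,110,165),3.6,a[0],a[1],yaw,1.72)
B=overlay(cv2.imread('pics/top1.png'),*cam('top'),(225,120,70,115),5,a[0],a[1],yaw,1.72)
D=overlay(cv2.imread('pics/side1.png'),*cam('side'),(200,105,100,120),4,a[0],a[1],yaw,1.72)
H=600; c=np.hstack([cv2.copyMakeBorder(i[:H],0,H-i[:H].shape[0],0,0,0) for i in (A,B)])
cv2.imwrite('pics/ov1.png',c); cv2.imwrite('pics/ov1s.png',D); print(c.shape,D.shape)
E
```

```text
clip [0.4979854  0.24663376 0.016     ] [np.float64(0.018014766803951972), np.float64(0.0540077205104883)] axis yaw 1.3601601914372425
[[154.48443357 210.14288037]] [[231.95282009 283.24013056]]
jar [ 0.52944102 -0.04493346  0.075     ] [ 0.59496012 -0.02919212  0.078     ] [ 0.47140951 -0.05822863  0.07      ]
0.23082818065708952
(600, 746, 3) (480, 400, 3)
```

View pics/ov1.png

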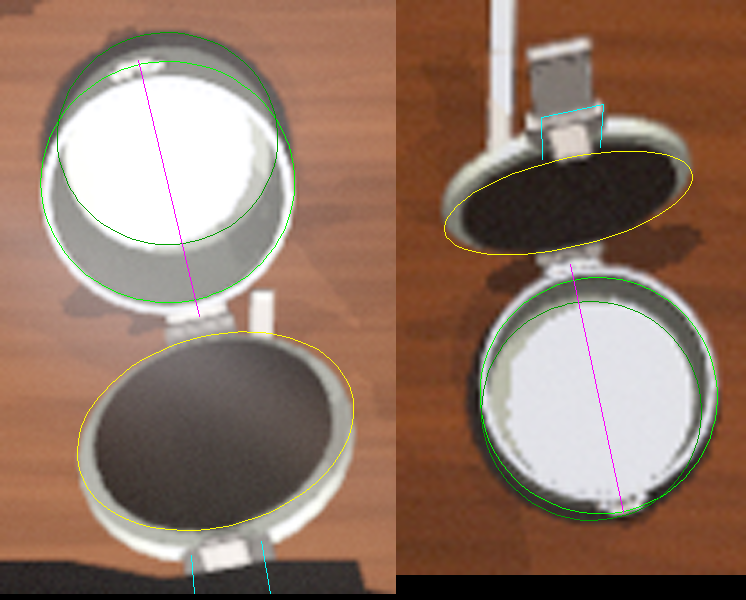

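View pics/ov1s.png

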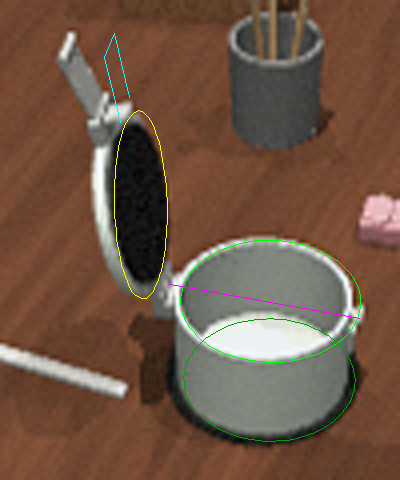

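The fit is close: the overlays want the jar about 4 mm further in +x (roughly .533, -.044, yaw .23) and the lid a bit more open than 1.72 rad. The tongue is bent back, upward from the lid's top face. I'll grasp the clip now and triangulate the lid and tongue.

```bash
python3 - <<'E'
from ov import *
def tri(a,b):
    Kt,Et=cam('top');Ks,Es=cam('side')
    X=cv2.triangulatePoints(Kt@Et[:3],Ks@Es[:3],np.array(a,float),np.array(b,float)).ravel(); return X[:3]/X[3]
T=jarT(.533,-.044,.23)
for n,a,b in [('root',(259.2,142),(224.5,136)),('tip',(257.8,129),(217,114.5))]:
    X=tri(a,b); j=np.linalg.inv(T)@[*X,1]; d=j[[0,2]]-[.068,.078]; print(n,X.round(3),j[:3].round(3),'r',np.hypot(*d),'th',np.arctan2(d[1],-d[0]))
q=Q(down(-.21)); c=[.4965,.2475]
bot.set_gripper(.5,30)
bot.move_pose([*c,.08],q)
print(bot.move_linear([*c,.004],.08,until_force=8), bot.read_position())
bot.set_gripper(0,30); print('w',bot.read_gripper_width(),bot.read_ft_force())
bot.move_linear([*c,.16],.2); print('w',bot.read_gripper_width(),bot.read_clock())
K,E=cam('wrist'); im=snap('wrist','w_grasp.png'); print([(np.round(d['bbox']).tolist(),d['confidence']) for d in bot.search_frame('wrist','hair_clip')])
E
```

```text
root [ 0.639 -0.024  0.2  ] [ 0.107 -0.005  0.2  ] r 0.12862135642387992 th 1.8825773381582043
tip [ 0.65  -0.019  0.263] [ 0.12  -0.002  0.263] r 0.1924879314125676 th 1.8429017225941393
False [0.49700277 0.2477016  0.00448744]
w -0.003151200987991956 [-0.36204902 -0.84132531  0.62996784]
w 0.0016935482376614602 9.1417
[([244.0, 152.0, 19.0, 52.0], 0.86), ([151.0, 163.0, 40.0, 45.0], 0.76), ([281.0, 242.0, 6.0, 15.0], 0.49)]
```

View pics/w_grasp.png

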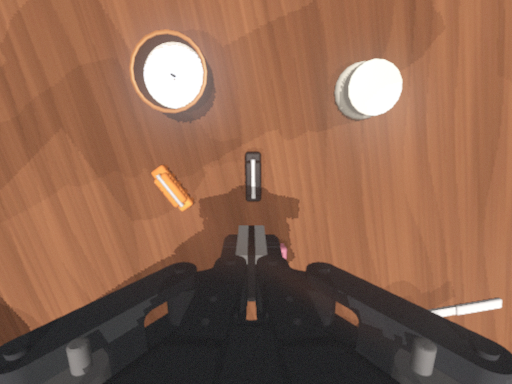

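The gripper shut on nothing. The clip still lies at (253,177) in this view, so I'll recompute its position from this picture and from the fixed cameras.

```bash
python3 - <<'E'
from ov import *
K,E=cam('wrist'); print(bot.read_position())
print('now wrist',onplane(K,E,(253,177),.02),onplane(K,E,(253,152),.016),onplane(K,E,(253,202),.016))
im=cv2.imread('pics/w_grasp.png')
t=snap('top'); s=snap('side')
for n,f in (('top',t),('side',s)):
    print(n,[(np.round(d['bbox']).tolist(),round(d['confidence'],2)) for d in bot.search_frame(n,'hair_clip')])
# old wrist view, candle/cream consistency between views
W=np.load('wc.npz'); print('old wrist',onplane(W['K'],W['E'],(259,194.5),.02))
print('cream old',onplane(W['K'],W['E'],(302,284),.038),'new',onplane(K,E,(375,87),.038),'candle old',onplane(W['K'],W['E'],(348,162),.055),'new',onplane(K,E,(173,75),.055))
Kt,Et=cam('top'); print('top cream',onplane(Kt,Et,(131,160),.038),'candle',onplane(Kt,Et,(104,230),.055))
print('tcp proj',proj(K,E,bot.read_position()), proj(K,E,np.array(bot.read_position())+[0,0,.02]))
i=np.hstack([cv2.resize(t[190:260,125:215],None,fx=4,fy=4),cv2.resize(s[255:325,205:295],None,fx=4,fy=4)]); cv2.imwrite('pics/aft.png',i[:,:,::-1])
E
```

```text
[0.49541077 0.24711045 0.15843443]
now wrist [0.49844239 0.24805276 0.02      ] [0.50409368 0.27482824 0.016     ] [0.49219086 0.21828304 0.016     ]
top [([142.0, 242.0, 18.0, 12.0], 0.71), ([186.0, 205.0, 12.0, 22.0], 0.51), ([373.0, 228.0, 28.0, 34.0], 0.47)]
side [([226.0, 277.0, 17.0, 19.0], 0.78), ([244.0, 243.0, 19.0, 20.0], 0.71), ([266.0, 287.0, 9.0, 24.0], 0.46)]
old wrist [0.49625246 0.24655909 0.02      ]
cream old [0.63458254 0.31336471 0.038     ] new [0.63303939 0.31431434 0.038     ] candle old [0.44260292 0.36145737 0.055     ] new [0.44846617 0.3623314  0.055     ]
top cream [0.62765914 0.30952521 0.038     ] candle [0.44161153 0.36130015 0.055     ]
tcp proj [[250.30085288 223.67671648]] [[250.10547147 236.49000404]]
```

View pics/aft.png

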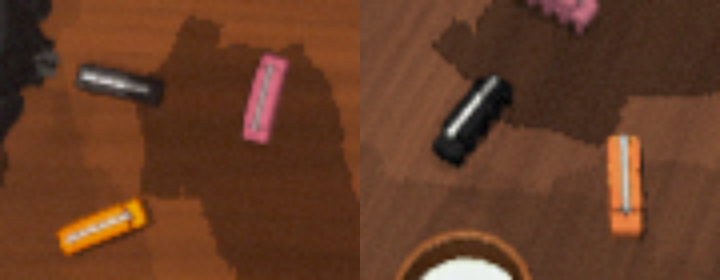

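The clip hasn't moved, and all three cameras agree on about (.498,.248). So the fingers closed there and slid off. I'll retry lower and more centred, closing in steps with readings.

```bash
python3 - <<'E'
from ov import *
q=Q(down(-.21)); c=[.498,.2475]
bot.set_gripper(.4,40); print('w0',bot.read_gripper_width())
bot.move_linear([*c,.04],.15)
print(bot.move_linear([*c,-.004],.03,until_force=4), np.round(bot.read_position(),4))
snap('wrist','w_low.png')
for o in (.3,.25,.2,.15):
    bot.set_gripper(o,40); print(o,round(bot.read_gripper_width(),3),np.round(bot.read_ft_force(),2),np.round(bot.read_position(),4))
snap('wrist','w_low2.png'); print(bot.read_clock())
cv2.imwrite('pics/low12.png',np.hstack([cv2.imread('pics/w_low.png')[100:330,120:390],cv2.imread('pics/w_low2.png')[100:330,120:390]]))
E
```

```text
w0 0.40063955138024254
False [ 0.4982  0.2476 -0.0038]
0.3 0.301 [ 0.26 -0.18 -0.63] [ 0.498   0.2475 -0.0039]
0.25 0.252 [-0.26 -0.29  0.54] [ 0.498   0.2475 -0.004 ]
0.2 0.204 [ 0.47 -0.54  1.33] [ 0.4983  0.2475 -0.0038]
0.15 0.148 [-2.56  0.34  3.88] [ 0.4979  0.2477 -0.0036]
13.5167
```

View pics/low12.png

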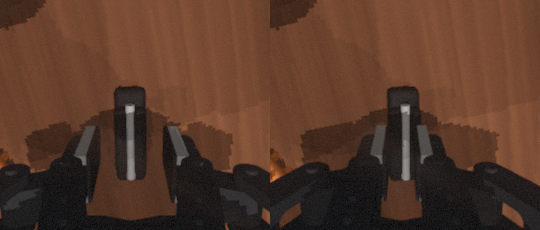

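The fingers straddle the clip properly, with the clip centred between the pads. I'll carry on closing.

```bash
python3 - <<'E'
from ov import *
for o in (.1,.05,0):
    bot.set_gripper(o,40); print(o,round(bot.read_gripper_width(),3),np.round(bot.read_ft_force(),2),np.round(bot.read_position(),4))
snap('wrist','w_low3.png')
p=bot.read_position(); bot.move_linear([.498,.2475,.03],.05); print(bot.read_gripper_width(),bot.read_ft_force())
bot.wait(.2); snap('wrist','w_low4.png'); print(bot.read_clock())
cv2.imwrite('pics/low34.png',np.hstack([cv2.imread('pics/w_low3.png')[100:330,120:390],cv2.imread('pics/w_low4.png')[100:330,120:390]]))
E
```

```text
0.1 0.102 [-3.84  0.66 10.04] [ 0.4974  0.2479 -0.0032]
0.05 0.051 [-5.55 -0.87 16.07] [ 0.4979  0.2479 -0.0024]
0 0.006 [-4.32 -1.92 20.42] [ 0.4991  0.2478 -0.0016]
0.0011440431814658265 [ 0.24749132 -0.26019219 -0.11175229]
15.3333
```

View pics/low34.png

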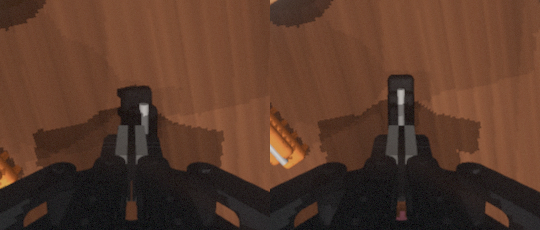

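The shut fingers hide the front half of the clip, which is tilted in the left frame and upright again in the right. With no contact force on the first try, this suggests the fingers are closing above the clip, so the real height may be off. I'll probe the bare table nearby.

```bash
python3 - <<'E'
from ov import *
bot.move_linear([.498,.2475,.06],.2)
bot.move_linear([.565,.235,.06],.2); bot.move_linear([.565,.235,.02],.15)
r=bot.move_linear([.565,.235,-.03],.04,until_force=4); print('table',r,np.round(bot.read_position(),4),np.round(bot.read_ft_force(),1))
snap('wrist','w_tab.png'); s=snap('side'); t=snap('top')
Ks,Es=cam('side'); Kt,Et=cam('top'); P=np.array(bot.read_position()); a=proj(Ks,Es,P)[0]; b=proj(Kt,Et,P)[0]; print(a,b)
def crop(im,c,h=45,z=6):
    c=np.round(c).astype(int); k=im[c[1]-h:c[1]+h,c[0]-h:c[0]+h]; k=cv2.resize(k,None,fx=z*.7,fy=z*.7); m=k.shape[0]//2; cv2.drawMarker(k,(m,m),(0,255,0),0,14); return k
cv2.imwrite('pics/tab.png',np.hstack([crop(s,a),crop(t,b)])[:,:,::-1])
bot.move_linear([.565,.235,.06],.2); print(bot.read_clock())
E
```

```text
table True [ 0.5646  0.2349 -0.0277] [-0.4 -0.1  4.4]
[209.9941659 279.5241677] [163.61106095 187.73550514]
18.375
```

View pics/tab.png

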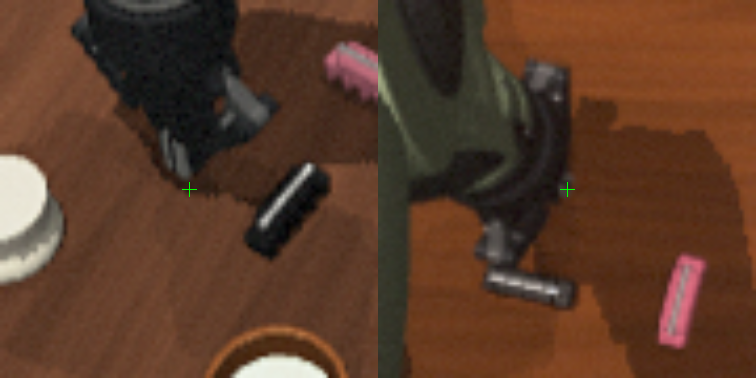

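The table touches at a reported z of -0.0277, and the clip's top was pressed at about -0.002. The tips therefore sit about 27 mm higher than reported, so I'll regrasp with that correction.

```bash
echo "ZO=-.027 # reported z = true tip z + ZO" >> h.py; python3 - <<'E'
from ov import *
c=[.497,.2475]
bot.set_gripper(.45,30)
bot.move_linear([*c,.03],.2)
r=bot.move_linear([*c,-.0235],.05,until_force=5); print(r,np.round(bot.read_position(),4),np.round(bot.read_ft_force(),1))
bot.set_gripper(0,30); print('w',bot.read_gripper_width(),np.round(bot.read_ft_force(),1))
bot.move_linear([*c,.06],.15); print('w',bot.read_gripper_width(),np.round(bot.read_ft_force(),2),bot.read_clock())
snap('wrist','w_g2.png'); print([(np.round(d['bbox']).tolist(),round(d['confidence'],2)) for d in bot.search_frame('wrist','hair_clip')])
E
```

```text
False [ 0.4973  0.2476 -0.0232] [-0.  -0.5  0.6]
w 0.20305532814947722 [-0.2 -0.3  3.5]
w 0.20409091639928814 [-0.58  0.14 -0.34] 21.5833
[([108.0, 181.0, 61.0, 68.0], 0.68), ([232.0, 194.0, 44.0, 108.0], 0.6), ([238.0, 292.0, 41.0, 28.0], 0.6)]
```

Gripped: the width is 17 mm and it held through the lift. Now I'll place it in the jar.

```bash
python3 - <<'E'
from ov import *
c=[.530,-.045]
bot.move_linear([.497,.2475,.11],.2); bot.move_linear([*c,.11],.25); print('w',bot.read_gripper_width())
r=bot.move_linear([*c,-.005],.1,until_force=4); print(r,np.round(bot.read_position(),4),np.round(bot.read_ft_force(),1))
if not r:
    bot.set_gripper(.4); bot.wait(.2); bot.move_linear([*c,.14],.2)
    print('w',bot.read_gripper_width(),bot.read_clock())
    for n in('top','side','wrist'):
        snap(n,n+'_pl.png'); print(n,[(np.round(d['bbox']).tolist(),round(d['confidence'],2)) for d in bot.search_frame(n,'hair_clip')])
    im=cv2.imread('pics/side_pl.png')[150:225,220:310]; print('dark px in jar',(im.max(2)<50).sum())
E
```

```text
w 0.20395762613613547
False [ 0.5306 -0.0451 -0.0044] [ 0.5 -0.2  0.8]
w 0.3997488376466348 26.0917
top [([234.0, 156.0, 4.0, 9.0], 0.73), ([140.0, 237.0, 21.0, 17.0], 0.58), ([184.0, 202.0, 14.0, 22.0], 0.45)]
side [([266.0, 290.0, 8.0, 17.0], 0.76), ([241.0, 245.0, 24.0, 18.0], 0.69)]
wrist [([244.0, 157.0, 22.0, 54.0], 0.57), ([146.0, 0.0, 52.0, 0.0], 0.42), ([322.0, 70.0, 170.0, 47.0], 0.19)]
dark px in jar 527
```

No contact on the way down and the clip is released. The wrist view shows it centred in the jar at about (255,184). Next I'll bring the shut fingers behind the lid and swing it along an arc about the hinge, touching the tongue.

```bash
cat >> ov.py <<'E'
J=jarT(.533,-.044,.23); YAW=.23-np.pi/2
def tcp(r,th,off,hw=.011): # reported TCP for corner at lid radius r, angle th, offset off above hinge plane
    x=.068-r*np.cos(th)+off*np.sin(th)+hw; z=.078+r*np.sin(th)+off*np.cos(th)
    p=ap(J,[x,0,z])[0]; p[2]+=ZO; return list(p)
E
python3 - <<'E'
from ov import *
q=Q(down(YAW)); K,E=cam('wrist'); print('clip at',onplane(K,E,(255,184),.022).round(3))
s=tcp(.165,2.05,.012); up=[s[0],s[1],.285]
for p in ([.5,-.05,.285],up,s,tcp(.165,1.,.01),tcp(.165,.1,.01)):
    j=bot.solve_ik(p,q); print(np.round(p,3),None if j is None else np.round(j,2))
bot.move_linear([.52,-.047,.2],.2); bot.set_gripper(0)
bot.move_pose([.5,-.05,.285],q); print(np.round(bot.read_position(),3))
bot.move_linear(up,.2); bot.move_linear(s,.1,until_force=3)
print(np.round(bot.read_position(),3),np.round(bot.read_ft_force(),2),bot.read_clock())
im=snap('side','side_bk.png'); print([(np.round(d['bbox']).tolist(),round(d['confidence'],2)) for d in bot.search_frame('side','lid_front')])
E
```

```text
clip at [ 0.534 -0.047  0.022]
[ 0.5   -0.05   0.285] [-0.25  0.19 -0.16  1.22  0.    2.66]
[ 0.694 -0.006  0.285] [-0.12  0.59  0.43  1.41  0.    2.8 ]
[ 0.694 -0.006  0.192] [-0.12  0.61  0.23  1.19  0.    2.8 ]
[ 0.531 -0.044  0.195] [-0.22  0.3  -0.25  1.02  0.    2.69]
[ 0.451 -0.063  0.077] [-0.3   0.29 -0.61  0.67  0.    2.61]
[ 0.5   -0.05   0.285]
[ 0.695 -0.006  0.193] [ 0.   -0.94 -0.78] 30.5417
[([215.0, 116.0, 24.0, 65.0], 0.65)]
```

```bash
python3 - <<'E'
from ov import *
f0=np.array(bot.read_ft_force())
for th in np.arange(1.95,.2,-.15):
    r=bot.move_linear(tcp(.165,th,.010),.12,until_force=6); f=np.array(bot.read_ft_force()); print(round(th,2),r,np.round(f,2))
    if r or np.linalg.norm(f)>8: break
print(np.round(bot.read_position(),3),bot.read_clock())
for n in('side','top'):
    snap(n,n+'_cl.png'); print(n,[(np.round(d['bbox']).tolist(),round(d['confidence'],2)) for d in bot.search_frame(n,'lid_front')])
E
```

```text
1.95 False [-0.3  -0.04  0.44]
1.8 False [ 0.37 -0.42 -0.03]
1.65 False [ 0.6   0.85 -0.1 ]
1.5 False [ 0.29 -0.91  0.32]
1.35 False [-0.15  0.24 -0.52]
1.2 False [-0.02  0.95 -0.54]
1.05 False [ 0.19 -0.45  0.24]
0.9 False [0.26 0.8  0.57]
0.75 False [ 0.41  0.28 -0.35]
0.6 False [ 0.55 -0.62 -0.09]
0.45 False [ 0.68 -0.14  0.79]
0.3 False [-0.19  0.2   0.71]
[ 0.46  -0.061  0.11 ] 34.8917
side [([240.0, 162.0, 70.0, 27.0], 0.57)]
top [([243.0, 170.0, 23.0, 44.0], 0.56)]
```

The force stayed low and the detections show the lid now lying over the jar. Next I'll press near the tongue's tip in fine steps, watching for the peak and the drop.

```bash
python3 - <<'E'
from ov import *
bot.move_linear((np.array(bot.read_position())+[0,0,.01]).tolist(),.1)
p=np.array(tcp(.180,.0,0)); z0=bot.read_position()[2]
bot.move_linear([p[0],p[1],z0],.15); b=np.mean([bot.read_ft_force() for _ in range(4)],0)
print('start z',z0,'base',b.round(2))
r=bot.move_linear([p[0],p[1],.104+ZO],.08,until_force=5); 
z=bot.read_position()[2]; print(r,'true z',z-ZO,np.round(bot.read_ft_force()-b,2),bot.read_clock())
peak=0; log=[]; ok=False
if z>.09+ZO:
  while z>.066+ZO and bot.read_clock()<58:
    z-=.0006; bot.move_linear([p[0],p[1],z],.02)
    f=np.mean([(np.array(bot.read_ft_force())-b)[2] for _ in range(3)]); log.append((round((z-ZO)*1e3,1),round(f,1)))
    peak=max(peak,f)
    if peak>5 and f<peak-3: ok=True; break
    if f>14.5: break
if ok or peak>12: bot.move_linear([p[0],p[1],z+.03],.15)
print(ok,peak,bot.read_clock()); print(log)
E
```

```text
start z 0.12086105999909975 base [ 0.77 -0.11 -0.29]
False true z 0.10408545450406614 [-0.26 -0.01  0.46] 36.375
True 11.474485363983936 44.975
[(np.float64(103.5), np.float64(-0.1)), (np.float64(102.9), np.float64(0.2)), (np.float64(102.3), np.float64(0.6)), (np.float64(101.7), np.float64(-0.3)), (np.float64(101.1), np.float64(-0.2)), (np.float64(100.5), np.float64(0.3)), (np.float64(99.9), np.float64(0.2)), (np.float64(99.3), np.float64(-0.5)), (np.float64(98.7), np.float64(0.6)), (np.float64(98.1), np.float64(0.9)), (np.float64(97.5), np.float64(-0.4)), (np.float64(96.9), np.float64(-0.3)), (np.float64(96.3), np.float64(0.7)), (np.float64(95.7), np.float64(-0.2)), (np.float64(95.1), np.float64(1.0)), (np.float64(94.5), np.float64(0.9)), (np.float64(93.9), np.float64(2.7)), (np.float64(93.3), np.float64(3.1)), (np.float64(92.7), np.float64(4.1)), (np.float64(92.1), np.float64(4.5)), (np.float64(91.5), np.float64(5.7)), (np.float64(90.9), np.float64(5.8)), (np.float64(90.3), np.float64(7.1)), (np.float64(89.7), np.float64(7.8)), (np.float64(89.1), np.float64(8.1)), (np.float64(88.5), np.float64(8.6)), (np.float64(87.9), np.float64(9.8)), (np.float64(87.3), np.float64(10.7)), (np.float64(86.7), np.float64(10.8)), (np.float64(86.1), np.float64(11.5)), (np.float64(85.5), np.float64(11.1)), (np.float64(84.9), np.float64(10.3)), (np.float64(84.3), np.float64(5.1))]
```

The force rose to a peak of 11.5 N and then dropped to 5.1 N, and I backed off. I'll move clear and check with the last picture.

```bash
python3 - <<'E'
from ov import *
bot.move_linear([.36,-.085,.2],.2)
s=snap('side','side_f.png')[:,:,::-1].copy(); t=snap('top','top_f.png')[:,:,::-1].copy(); print(bot.read_clock())
A=overlay(s,*cam('side'),(200,105,100,120),5,.533,-.044,.23,0.0)
B=cv2.resize(s[105:225,200:300],None,fx=3.5,fy=3.5,interpolation=cv2.INTER_CUBIC)
B=cv2.copyMakeBorder(B,0,A.shape[0]-B.shape[0],0,0,0)
cv2.imwrite('pics/fin.png',np.hstack([A,B])[:600,:800])
E
```

```text
45.9083
```

View pics/fin.png

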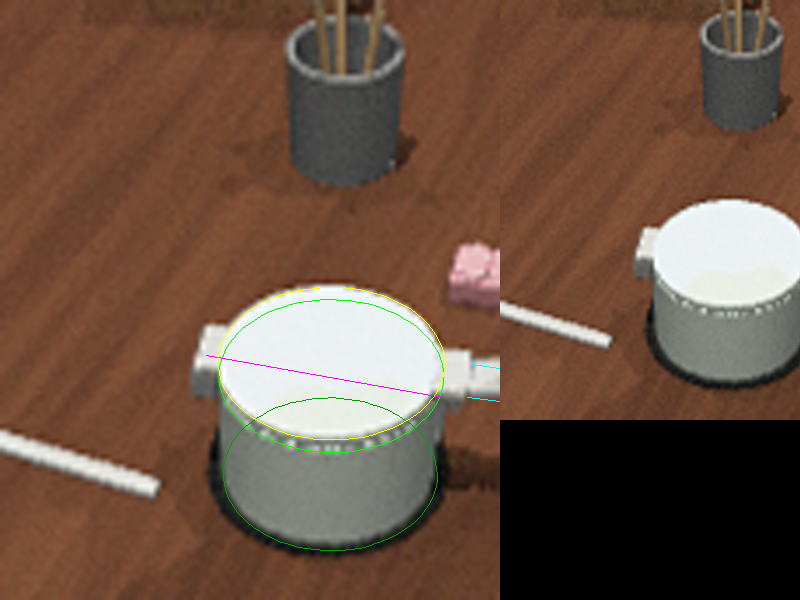

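The lid outline matches the fully shut model all round, with the hinge at (205,350) and the tongue at (485,380). The bystanders in view are in place. One very light touch on the tongue (2.5 N limit) will confirm the latch: about 85 mm if latched, about 94 mm if not.

```bash
python3 - <<'E'
from ov import *
p=np.array(tcp(.180,0,0))
bot.move_linear([p[0],p[1],.12+ZO],.25); bot.move_linear([p[0],p[1],.098+ZO],.1)
r=bot.move_linear([p[0],p[1],.083+ZO],.015,until_force=2.5); z=bot.read_position()[2]; f=bot.read_ft_force()
bot.move_linear([p[0],p[1],.12+ZO],.15); print(r,'true z',z-ZO,np.round(f,1))
bot.move_linear([.36,-.085,.2],.25); print(bot.read_clock())
for n in('top','side'):
    im=snap(n,n+'_end.png'); a=cv2.imread(f'pics/{n}1.png')[:,:,::-1]
    print(n,[(k,np.round(d[0]['bbox']).tolist()) for k in('pill_organizer','cream_jar','candle','brush_holder','bud_box') if (d:=bot.search_frame(n,k))])
print(bot.read_clock())
E
```

```text
True true z 0.08474837852801166 [ 0.1 -0.2  3.2]
48.8167
top [('pill_organizer', [322.0, 205.0, 17.0, 54.0]), ('cream_jar', [122.0, 148.0, 24.0, 20.0]), ('candle', [87.0, 217.0, 40.0, 29.0]), ('brush_holder', [354.0, 142.0, 50.0, 32.0]), ('bud_box', [371.0, 227.0, 32.0, 36.0])]
side [('pill_organizer', [290.0, 157.0, 49.0, 14.0]), ('cream_jar', [153.0, 270.0, 29.0, 31.0]), ('candle', [212.0, 314.0, 40.0, 45.0]), ('brush_holder', [258.0, 76.0, 22.0, 66.0]), ('bud_box', [324.0, 120.0, 25.0, 30.0])]
49.4167
```

Contact came at 84.7 mm, so the lid is latched. The bystanders checked are unmoved, so I'm handing in.

```bash
python3 -c "
from cell import bot
bot.close_job()"
```

```text
the job is handed in; nothing more can be done
```

The black hair clip is in the jar and the lid is latched fully shut. I handed the job in at about 49 s, with the arm clear of everything.

**Clip:** The first two grasps closed on nothing, and the second pressed briefly on the top of the clip (about 20 N). Touching the table showed the fingertips sit about 27 mm higher than the robot reports. With that corrected, the clip was gripped at 17 mm. After release, the wrist camera placed it within a few millimetres of the jar's centre.

**Lid:** I swung it over with less than about 1.5 N. On the tongue, the force rose to 11.5 N, fell suddenly to 5.1 N, and I backed off at once.

**Last checks:**
- **Latch:** The lid's outline matched the fully shut position. One light touch on the tongue (3.2 N) met it at 85 mm; the unlatched lid met it at about 94 mm.
- **Other things on the shelf:** The pill organizer, cream jar, candle, brush holder and bud box were where they started, within the detector's few pixels of scatter. I did not measure the nail file again. I also did not recheck the orange and pink look-alikes at the end; they were still in place when last seen, just after the clip was placed.

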